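# Rock the tube holder on its stud to the marked slant and hold it

### The arm

A 6-joint arm with a two-finger parallel gripper is mounted at the origin on the work surface. World frame = base frame: x ahead of the robot, y to its left, z up, the work surface at z = 0. Lengths are in mm, angles in rad, forces in N, time in s.
With the tool pointing down it reaches from about 400 to 925 mm from the base axis. Payload 12.5 kg.
Tool frame: the origin (TCP) lies at the very end of the fingers, on their centre line; the grasp point (between the pads) lies 19 mm behind it; z points along the fingers, y is the line along which they close (so a half turn about z gives the same grasp; the last joint's range is limited). The gripper opens to 95 mm and grips with 3 to 60 N. Pads are 20 mm wide; open, the fingers measure 119 mm over their backs; the gripper's body (75 mm by 180 mm) begins 59 mm behind the grasp point.
Start: joints at [1.225, 0.491, 1.559, -0, 1.092, -0.106], TCP at [148.424, 607.138, 214.661] pointing down, gripper open.
Joint ranges: [-3.1, 3.1], [-0.84, 2.19], [0.05, 2.79], [-1.13, 4.28], [0.06, 2.93], [-2.69, 2.69]. Speed limits (rad/s): [2.22, 2.22, 2.79, 3.14, 3.14, 3.14].

### API

Orientations are given as [roll, pitch, yaw] about the fixed x, y, z axes, in that order (R = Rz(yaw) Ry(pitch) Rx(roll)).
In Python, from cell import * gives the robot as it stands.
- The arm moves only by the tool jog_arm, never from a script. Its argument "targets" is a list of rows, each an object with "turn": the turn, a rotation vector about the world's x, y, z in degrees, a list of three; "slide": the shift along the world's x, y, z in mm, a list of three; "claw": the opening in per cent of the stroke, from 0 (shut) to 100 (fully open). In form: [{"turn": [wx, wy, wz], "slide": [x, y, z], "claw": claw}, ...]. A call has 1 to 5 rows; each row shifts and turns the commanded pose from where the row before left it; what a row does not reach is not made up. A row lasts 1/8 s, in which the tool goes at most 62.5 mm and 10.7 degrees, less where a joint would pass 70% of its speed; a pose out of reach is approached as far as the arm can. A call with a gripper value outside its range is refused whole. The fingers move at their own pace and stop on an object; the grip force is fixed at half the most. Time passes only in rows, so rows that do not move let the fingers close. It gives the time, the measured TCP pose, the force, the opening and the grip force at its end, in the units of the state.
- state(): the state, without advancing time (a new reading comes with each control period).
- read_camera(name): name is "side" or "top" or "wrist"; returns a dict with "frame" (480x640x3 uint8, blue, green, red), "mtx" (3x3 intrinsics, pixels), "k1" (the pictures are not rectified: a ray, as slopes to the right and down, at radius r is drawn at 1 + k1 r^2 times it, then the intrinsics apply), "R" (3x3) and "t" (3): a world point X has camera coordinates R X + t. Camera axes: x right, y down, z forward; pixel columns grow to the right and rows downward; lengths in mm; the calibration is good to about 2 mm. A picture is of the moment at which its call begins. There is no depth.
- job_done(): hands the job in; it is judged then, once.
Trained networks look in the newest picture that a camera, given by its name, has taken for a name from the list of things; names that differ only in an ending like _2 or _b are one class to them, and where a whole thing is asked for, a point or a joint stands for the part that bears it (a point fixed in the world has none). Each returns a list of dicts, best first, with "conf" (0 to 1); they miss things now and then, are a little off and sometimes report something else, mostly with a low value. They report only what shows in the picture. A call takes as long as a camera call. They do not tell look-alikes from the thing itself.
- look_for(query, camera): "xy" ([column, row] in pixels, amid what is visible of it).
The state is a dict: "t": time; "joints": joint angles; "qvel": joint speeds; "tau": joint torques, N m; "eef_pos": TCP position; "tcp_rot": TCP orientation; "ft_force": force on the tool from outside, world axes, zero at the start; "moment": the same for the moment, N m; "opening": opening from 0.0 (shut) to 1.0 (fully open); "grip_force": force on a finger pad.
Only numpy, scipy, OpenCV 4.12 (cv2) and the standard library are available. Lean on these libraries where they do the work, as an engineer would, in place of code of your own. Each camera call takes 0.05 s, during which the arm holds its last target. There are 200 camera calls.

### The job

Push the blue stud block along the bench into the corner of the two steel stops, so that it sits flush against both. Then pick up the white tube holder (black grip on top), rest its foot on the orange sprung stud of the block, and rock it there until its swinging pointer settles on the red mark. The job ends holding: finish while still gripping it like that, with the stud pressed partly down (not bottomed out), the pointer still on the red mark, the block still home in its corner, and everything else on the bench left where it was.

Things in the scene. Friction and masses are not known exactly. Their poses are not given: they have to be found in the camera images.
- stops: Two low steel bars fixed to the bench as an L, 18 mm high, 14 mm thick. Origin at the inner corner, at bench level. One bar's face is the plane x = 0 of this frame (push the block towards +x onto it; bar from y = -130 to +14 mm), the other's is the plane y = 0 (push towards +y; bar from x = -78 to 0 mm). The frame is turned up to 0.2 rad about the vertical.
- block: Blue stud block, loose, 60 x 60 mm, 35 mm high, about 0.6 kg, origin at the centre of its underside, sides along its x and y. It is home when its centre lies at (-30, -30) mm in the frame of the stops, sides parallel to them (it starts turned by at most 0.25 rad from that). It carries the orange stud on its top.
- stud (a joint): How far the orange sprung stud is pressed straight down into the block: 0 free, 0.008 m bottomed out. The spring takes 1.8 N to start and 0.9 N per mm more.
- stud_top (a point): Top line of the higher hump of the stud, 62 mm above the block's underside when free, at y = +9 mm in the block's frame. The stud's head is uneven: two round humps of radius 10 mm, 22 mm long along the block's x, the higher with its axis at y = +9 mm and 52 mm up, the lower at y = -11 mm and 46 mm up (block's frame, stud free).
- gauge: White tube holder with an angle gauge, about 0.45 kg, standing on its foot; origin at the centre of the flat underside, z up, dial facing +x. Foot 56 (x) x 130 (y) x 12 mm; dial plate 140 mm wide, up to 130 mm high; black grip on top: 26 x 26 mm, on the origin's axis, 130 to 176 mm up. A glass tube lies along y across its back. Pointer pivot 118 mm up.
- pointer (a joint): Swing of the black pointer on the dial, rad. It always hangs plumb (swings for about a second after a movement), so at rest it equals the holder's tilt about its own +x axis: 0 when upright, positive when its +y side is raised and its -y side lowered.
- mark (a joint): Where the red tab stands on the dial, on the same scale (rad) as the pointer, between 0.16 and 0.44 at the start; it stays there. When the holder is tilted by this angle the pointer hangs over the middle of the tab.
- pointer_tip (a point): Tip of the pointer, 90 mm from its pivot.
- mark_tab (a point): Middle of the red tab, 14 mm wide (about 0.15 rad of the scale), 90 mm from the pivot.
- dishes: Bystander: two stacked clear dishes, diameter 90 mm, 30 mm high. Origin under the centre.
- tipbox: Bystander: clear box with green lid, 87 x 122 mm, 59 mm high. Origin under the centre.
- rack: Bystander: orange rack 60 x 170 mm with four capped glass tubes, 94 mm high. Origin under the centre.
- bottle: Bystander: bottle with blue cap, diameter 64 mm, 130 mm high. Origin under the centre.
- beaker: Bystander: glass beaker, diameter 72 mm, 90 mm high. Origin under the centre.
- weight: Bystander: small brass knob weight, diameter 24 mm, 35 mm high. Origin under the centre.
- rotor: Bystander: brass centrifuge rotor, diameter 110 mm, 70 mm high. Origin under the centre.
Not all that is in view belongs to the job. There is more than one size of the stops; the one meant has the size given above. Leave any brown look-alike of the gauge alone.

How it is judged (in metres and radians):
On the way, in this order (a step that is already met when the one before it is completed fails the run):
1. the stud block is home: flush against both stops, standing on the bench (x of block in the frame of stops between -0.0335 and -0.026 m and y of block in the frame of stops between -0.0335 and -0.026 m and angle between the x axis of block and the x axis of stops, either way round below 0.06 rad and height (world z) of block below 0.004 m), for 0.2 s.
2. the holder's foot rests on the stud of the block, which is still home (all of step 1 and contact force between gauge and block above 1 N and value of joint stud above 0.001 m and horizontal distance between gauge and stud_top below 0.035 m and height (world z) of gauge above 0.045 m), for 0.2 s.
At the end, for the whole second after the job is handed in: Fingers grip the holder; its foot presses the stud 1 to 7.5 mm down; pointer still, tip within 7 mm of the red tab's middle; block within 3.5 mm of both stops, parallel within 0.06 rad, not touched by the robot; bystanders within 30 mm of their start (all of step 2 and value of joint stud below 0.0075 m and contact force between the fingers and gauge above 2 N and contact force between each of the arm, the fingers and block below 0.3 N and distance between pointer_tip and mark_tab below 0.007 m and velocity of joint pointer between -0.25 and 0.25 rad/s and linear speed of gauge below 0.02 m/s and distance of each of dishes, tipbox, rack, bottle, beaker, rotor, weight from where it was at the start of the episode below 0.03 m); the arm keeps its last pose, push and grip.
It fails at once if the block is lifted off the bench instead of pushed along it (height (world z) of block above 0.03 m).
It fails at once if a bystander is shifted by more than 30 mm (distance of any of dishes, tipbox, rack, bottle, beaker, rotor, weight from where it was at the start of the episode above 0.03 m).
It fails at once if the holder is tipped right over (angle between gauge's own z axis and vertical above 0.9 rad).
It fails at once if the holder is rammed onto the block (over 60 N) (contact force between gauge and block above 60 N).
It also fails if it takes over 72 s, if anything falls off the work surface, if the arm or the gripper's body presses on something with over 40 N, if the wrist force passes 120 N, or if a joint passes its speed limit or range.

## Working session

There is one attempt and no reset: what is moved stays moved. The work goes in short steps, Python scripts to look and compute and a tool call to move; the robot and the scene stay as the last step left them, time stands still between calls to the robot, and variables do not carry over. Pictures are saved under pics/ and viewed, at most 10 in all, crops included, and the job is handed in when it is done.

Besides the shell and the picture viewer there is one more tool, called after ">>>" by a JSON object that holds its "api" and its "payload". jog_arm: Moves the arm, as the interface text tells. Its arguments: {"type":"object","properties":{"targets":{"type":"array","items":{"type":"object","properties":{"turn":{"type":"array","items":{"type":"number"}},"slide":{"type":"array","items":{"type":"number"}},"claw":{"type":"number"}}}}},"required":["targets"]}

```bash
mkdir -p pics
cat > h.py <<'E'
from cell import *
import numpy as np, cv2
def ray(c,uv):
    K=np.array(c["mtx"]);k=c["k1"]
    p=np.array([(uv[0]-K[0,2])/K[0,0],(uv[1]-K[1,2])/K[1,1]]);q=p.copy()
    for _ in range(20): q=p/(1+k*(q@q))
    R=np.array(c["R"]);t=np.array(c["t"]).ravel()
    return -R.T@t, R.T@np.array([q[0],q[1],1])
def onz(c,uv,z):
    o,d=ray(c,uv); return o+d*(z-o[2])/d[2]
def proj(c,X):
    R=np.array(c["R"]);t=np.array(c["t"]).ravel();K=np.array(c["mtx"])
    x=R@np.array(X,float)+t;s=x[:2]/x[2];s=s*(1+c["k1"]*(s@s))
    return np.array([K[0,0]*s[0]+K[0,2],K[1,1]*s[1]+K[1,2]])
def tri(c1,p1,c2,p2):
    o1,d1=ray(c1,p1);o2,d2=ray(c2,p2)
    A=np.array([d1,-d2]).T;s=np.linalg.lstsq(A,o2-o1,rcond=None)[0]
    a=o1+s[0]*d1;b=o2+s[1]*d2
    return (a+b)/2,np.linalg.norm(a-b)
E
python3 - <<'E'
from h import *
ims=[]
for n in ["top","side"]:
    c=read_camera(n); cv2.imwrite(f"pics/{n}0.png",c["frame"])
    o,_=ray(c,(320,240)); print(n,o.round())
    for q in "stops block stud_top gauge pointer_tip mark_tab dishes tipbox rack bottle beaker weight rotor".split():
        print(q,[(np.round(d["xy"]).tolist(),round(d["conf"],2),onz(c,d["xy"],0).round()[:2].tolist()) for d in look_for(q,n)])
print(state())
E
```

```text
top [ 353.   -8. 1204.]
stops [([334.0, 231.0], 0.95, [623.0, -49.0]), ([309.0, 155.0], 0.95, [850.0, 26.0])]
block [([369.0, 267.0], 0.74, [522.0, -149.0]), ([439.0, 194.0], 0.74, [738.0, -352.0])]
stud_top [([369.0, 265.0], 0.69, [528.0, -150.0])]
gauge [([248.0, 244.0], 0.9, [580.0, 193.0])]
pointer_tip []
mark_tab []
dishes [([253.0, 182.0], 0.97, [763.0, 187.0])]
tipbox [([441.0, 196.0], 0.74, [733.0, -358.0])]
rack [([494.0, 259.0], 0.76, [551.0, -499.0])]
bottle [([141.0, 268.0], 0.74, [509.0, 487.0])]
beaker [([179.0, 212.0], 0.76, [669.0, 395.0]), ([495.0, 260.0], 0.44, [548.0, -503.0])]
weight [([298.0, 274.0], 0.51, [497.0, 50.0])]
rotor [([503.0, 326.0], 0.57, [366.0, -511.0])]
side [  65. -815.  939.]
stops [([388.0, 224.0], 0.97, [851.0, 18.0]), ([449.0, 322.0], 0.64, [745.0, -339.0]), ([337.0, 265.0], 0.6, [633.0, -38.0]), ([210.0, 242.0], 0.57, [393.0, 224.0])]
block [([323.0, 305.0], 0.9, [526.0, -134.0])]
stud_top [([276.0, 208.0], 0.56, [619.0, 258.0]), ([328.0, 294.0], 0.53, [559.0, -110.0])]
gauge [([157.0, 186.0], 0.68, [363.0, 564.0]), ([274.0, 209.0], 0.62, [6
[... 419 characters left out ...]
[360.0, 459.0], 0.61, [375.0, -487.0])]
{'t': 1.4, 'joints': array([ 1.22539274e+00,  4.90878597e-01,  1.55888625e+00, -3.46631928e-06,
        1.09169705e+00, -1.05602828e-01]), 'qvel': array([-0.00010967, -0.00033814, -0.00117074, -0.00069005,  0.00050239,
       -0.00048891]), 'tau': array([-7.70234310e-04, -6.12470555e+01, -2.58426976e+01,  6.92986976e-02,
        4.45809576e-02,  1.40241866e-05]), 'eef_pos': array([148.43201343, 607.14386431, 214.67898832]), 'tcp_rot': array([3.14146295e+00, 1.68418813e-05, 2.90179349e+00]), 'ft_force': array([0.16468588, 0.68314239, 0.0204945 ]), 'moment': array([ 0.05692758, -0.01119991,  0.01858531]), 'grip_force': 0.0, 'opening': 0.9987772826837954}
```

View pics/top0.png

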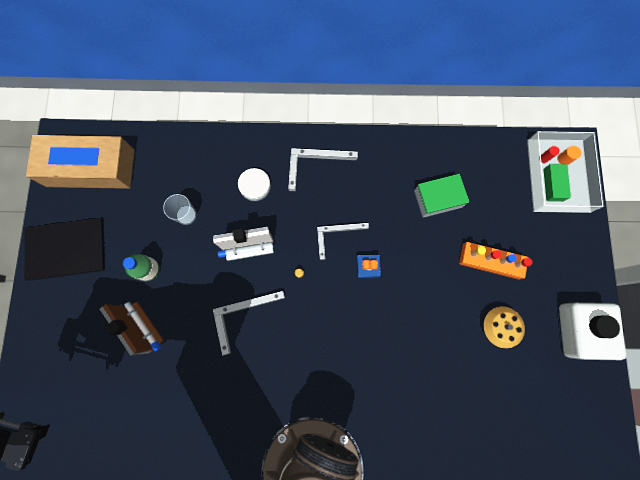

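View pics/side0.png

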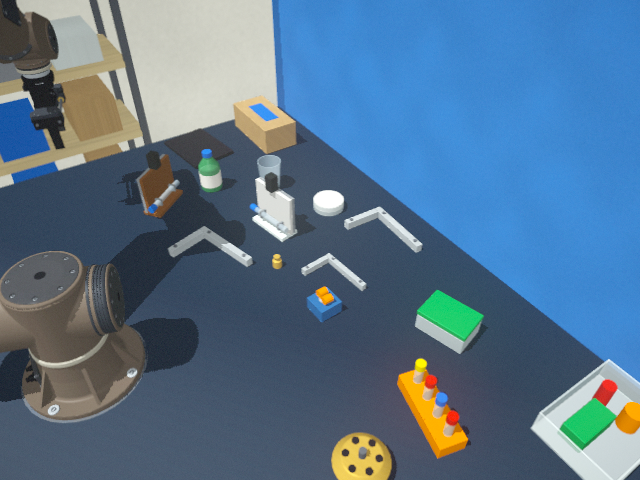

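Top view: white gauge at (243,243), with the brown look-alike at (130,325). The block is at (369,266). There are three L's, at (340,235), (320,160) and (245,315). The one at (340,235) has bars of about 50 px and 30 px, roughly 150 x 90 mm, so it fits the 144/92 mm given; the other two are about 200 mm. I'll confirm this with a wrist crop.

>>> {"api": "jog_arm", "payload": {"targets": [{"slide": [36,-36,14],"turn": [0,0,0],"claw": 100},{"slide": [36,-36,14],"turn": [0,0,0],"claw": 100},{"slide": [36,-36,14],"turn": [0,0,0],"claw": 100},{"slide": [36,-36,14],"turn": [0,0,0],"claw": 100},{"slide": [36,-36,14],"turn": [0,0,0],"claw": 100}]}}

```text
t: 2.02
eef_pos: [329.4, 425.9, 285.3]
tcp_rot: [3.141, 0.0, 2.902]
ft_force: [-0.1, 0.8, 0.7]
opening: 1.002
grip_force: 0.0
```

>>> {"api": "jog_arm", "payload": {"targets": [{"slide": [36,-36,14],"turn": [0,0,0],"claw": 100},{"slide": [36,-36,14],"turn": [0,0,0],"claw": 100},{"slide": [36,-36,14],"turn": [0,0,0],"claw": 100},{"slide": [36,-36,14],"turn": [0,0,0],"claw": 100},{"slide": [36,-36,14],"turn": [0,0,0],"claw": 100}]}}

```text
t: 2.65
eef_pos: [509.4, 245.7, 355.3]
tcp_rot: [3.141, 0.0, 2.902]
ft_force: [1.2, -0.5, -0.6]
opening: 1.0
grip_force: 0.0
```

>>> {"api": "jog_arm", "payload": {"targets": [{"slide": [5,-60,0],"turn": [0,0,0],"claw": 100},{"slide": [5,-60,0],"turn": [0,0,0],"claw": 100},{"slide": [5,-60,0],"turn": [0,0,0],"claw": 100},{"slide": [5,-60,0],"turn": [0,0,0],"claw": 100},{"slide": [5,-60,0],"turn": [0,0,0],"claw": 100}]}}

```text
t: 3.28
eef_pos: [533.3, -54.8, 354.9]
tcp_rot: [3.141, 0.001, 2.902]
ft_force: [1.1, 0.5, -0.2]
opening: 1.002
grip_force: 0.0
```

Run:
```python
from h import *
s=state();print(s['t'],s['eef_pos'],s['tcp_rot'],s['joints'])
c=read_camera("wrist");np.save("c1.npy",c,allow_pickle=True);cv2.imwrite("pics/w1.png",c["frame"])
print(ray(c,(320,240)))
for X in [(523,-140,35),(635,-8,0),(580,190,0)]: print(X,proj(c,X))
```

```text
3.275 [533.28030989 -54.79991743 354.91786214] [3.14142991e+00 5.89445798e-04 2.90180836e+00] [-2.25718728e-01  2.45673826e-01  1.56393062e+00  1.58970776e-04
  1.33139654e+00 -1.55676846e+00]
(array([463.64172923, -37.29939242, 525.14978908]), array([ 0.24355318, -0.05193517, -0.96854249]))
(523, -140, 35) [246.57756316 205.13391103]
(635, -8, 0) [368.34657126 257.59205939]
(580, 190, 0) [507.83662672 183.33279816]
```

View pics/w1.png

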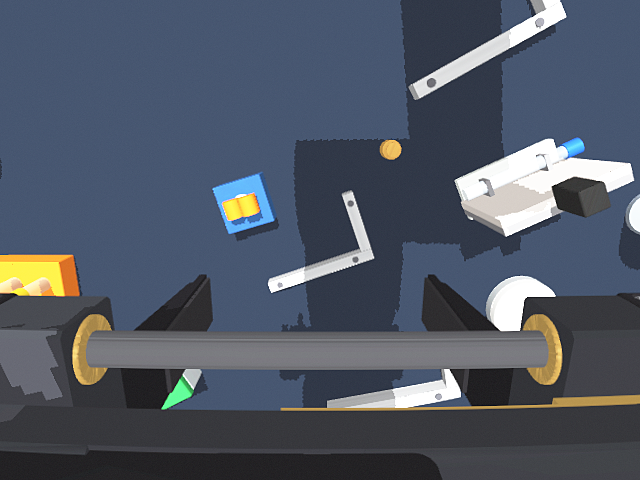

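The wrist view shows the block at (244,203), the wanted stops with their corner near (367,253), and the gauge with its black grip at (582,196). I'll enlarge the stops and block.

Run:
```python
from h import *
c=np.load("c1.npy",allow_pickle=True).item()
f=c["frame"]
cv2.imwrite("pics/crop1.png",cv2.resize(f[165:300,200:390],None,fx=4,fy=4,interpolation=cv2.INTER_CUBIC))
hsv=cv2.cvtColor(f,cv2.COLOR_BGR2HSV)
for n,m in [("blue",cv2.inRange(hsv,(95,140,90),(125,255,255))),("steel",cv2.inRange(hsv,(0,0,150),(179,40,255)))]:
    cs,_=cv2.findContours(m,0,2)
    for k in cs:
        if cv2.contourArea(k)>300: print(n,cv2.contourArea(k),cv2.approxPolyDP(k,3,True).reshape(-1,2).tolist())
```

```text
blue 2546.0 [[262, 172], [212, 189], [228, 233], [274, 220]]
steel 2183.5 [[460, 391], [449, 369], [444, 369], [443, 374], [442, 369], [442, 380], [330, 400], [327, 407], [407, 407], [459, 397]]
steel 2045.0 [[528, 276], [505, 279], [488, 297], [487, 317], [500, 330], [519, 330], [523, 300], [527, 296], [555, 296]]
steel 1945.5 [[351, 191], [342, 196], [360, 249], [270, 278], [271, 292], [373, 258]]
steel 8006.0 [[629, 163], [564, 159], [565, 148], [556, 148], [553, 139], [544, 139], [455, 182], [463, 208], [501, 227], [506, 236], [562, 211], [556, 207], [552, 185], [579, 176], [601, 180], [610, 191], [633, 180]]
steel 2901.0 [[561, 3], [531, 0], [537, 14], [418, 80], [412, 87], [411, 84], [414, 98], [564, 18]]
```

View pics/crop1.png

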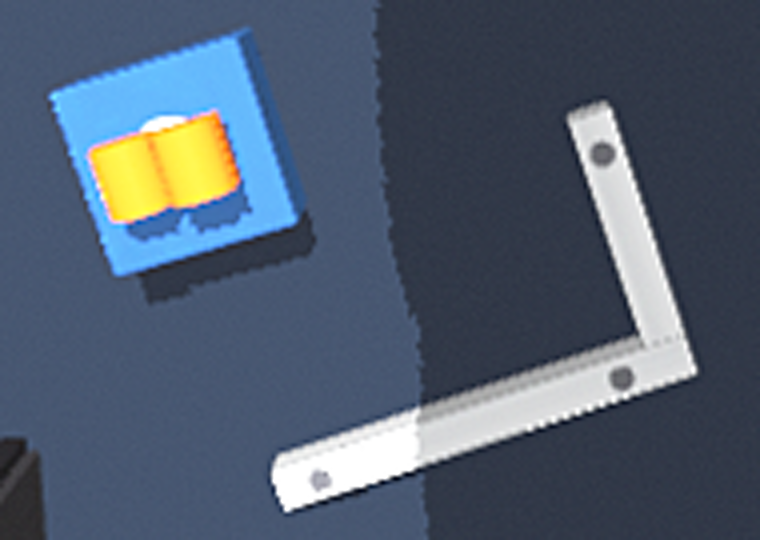

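Run:
```python
from h import *
c=np.load("c1.npy",allow_pickle=True).item()
P=lambda x,y,z: onz(c,(200+(x+.5)/4-.5,165+(y+.5)/4-.5),z)[:2]
def fit(M,W):
    M=np.array(M,float);W=np.array(W)
    A=M-M.mean(0);B=W-W.mean(0)
    th=np.arctan2((A[:,0]*B[:,1]-A[:,1]*B[:,0]).sum(),(A*B).sum())
    R=np.array([[np.cos(th),-np.sin(th)],[np.sin(th),np.cos(th)]])
    t=W.mean(0)-R@M.mean(0);print("res",(W-(M@R.T+t)).round(1).tolist());return th,R,t
th,R,t=fit([(14,14),(14,-130),(-78,14),(0,0)],[P(697,372,18),P(287,513,18),P(610,103,18),P(643,346,18)])
print("stops",th,t,"home",t+R@[-30,-30])
b,Rb,tb=fit([(-30,-30),(-30,30),(30,30),(30,-30)],[P(50,96,35),P(243,35,35),P(297,228,35),P(118,276,35)])
print("block",b,tb)
d=R.T@(t+R@[-30,-30]-tb);print("delta in stops",d)
# gauge grip from top camera + wrist
print(onz(c,(582,196),165))
tp=read_camera("top");f=tp["frame"];hsv=cv2.cvtColor(f,cv2.COLOR_BGR2HSV)
cv2.imwrite("pics/g.png",np.hstack([cv2.resize(f[215:270,200:290],None,fx=4,fy=4,interpolation=2),cv2.resize(c["frame"][130:245,440:640],(383,220),interpolation=2)]))
```

```text
res [[0.2, -0.5], [0.5, 0.1], [-0.5, 0.7], [-0.2, -0.3]]
stops 0.10580580240930032 [618.24477371 -16.90741764] home [591.58079511 -49.9079062 ]
res [[0.8, -0.8], [-0.4, 1.0], [0.2, -1.1], [-0.6, 0.9]]
block 0.03697044442590738 [ 521.62237691 -143.09683715]
delta in stops [79.40873889 85.27959496]
[570.88397566 184.92184935 165.        ]
```

View pics/g.png

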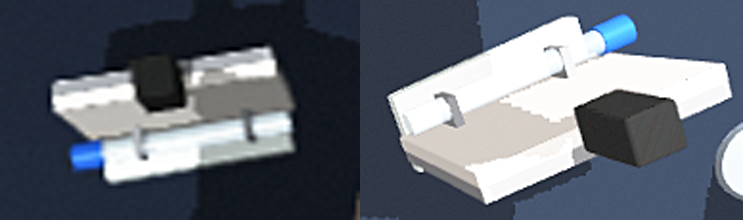

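The stops fit with residuals under 1 mm at 144 x 92 mm, so this is the right L. The gauge is the white one. Next I grip the block across y with the fingertips above the 18 mm bars.

>>> {"api": "jog_arm", "payload": {"targets": [{"slide": [-3,-22,-40],"turn": [0,0,8],"claw": 100},{"slide": [-3,-22,-40],"turn": [0,0,7.8],"claw": 100},{"slide": [-3,-22,-50],"turn": [0,0,0],"claw": 100},{"slide": [-3,-22,-55],"turn": [0,0,0],"claw": 100},{"slide": [0,0,-55],"turn": [0,0,0],"claw": 100}]}}

```text
t: 4.0
eef_pos: [521.4, -141.5, 113.3]
tcp_rot: [-3.141, 0.001, -3.107]
ft_force: [2.3, -1.3, 0.3]
opening: 1.001
grip_force: 0.0
```

>>> {"api": "jog_arm", "payload": {"targets": [{"slide": [0,0,-50],"turn": [0,0,0],"claw": 100},{"slide": [0,0,-43],"turn": [0,0,0],"claw": 100},{"slide": [0,0,0],"turn": [0,0,0],"claw": 50},{"slide": [0,0,0],"turn": [0,0,0],"claw": 50},{"slide": [0,0,0],"turn": [0,0,0],"claw": 50}]}}

```text
t: 4.62
eef_pos: [522.3, -141.0, 23.5]
tcp_rot: [-3.14, 0.003, -3.105]
ft_force: [0.2, -0.1, 0.6]
opening: 0.737
grip_force: 0.0
```

>>> {"api": "jog_arm", "payload": {"targets": [{"slide": [0,0,0],"turn": [0,0,0],"claw": 50},{"slide": [0,0,0],"turn": [0,0,0],"claw": 50}]}}

```text
t: 4.88
eef_pos: [522.4, -141.6, 23.3]
tcp_rot: [-3.14, 0.003, -3.105]
ft_force: [-0.9, -3.8, 7.5]
opening: 0.628
grip_force: 30.0
```

>>> {"api": "jog_arm", "payload": {"targets": [{"slide": [12,16,0],"turn": [0,0,0.8],"claw": 50},{"slide": [12,17,0],"turn": [0,0,0.8],"claw": 50},{"slide": [12,17,0],"turn": [0,0,0.8],"claw": 50},{"slide": [12,17,0],"turn": [0,0,0.8],"claw": 50},{"slide": [13,16,0],"turn": [0,0,0.8],"claw": 50}]}}

```text
t: 5.5
eef_pos: [582.8, -58.2, 23.3]
tcp_rot: [-3.14, 0.001, -3.035]
ft_force: [-4.8, -6.6, 8.7]
opening: 0.633
grip_force: 30.0
```

Run:
```python
from h import *
s=state();print(s['eef_pos'],s['tcp_rot'],s['ft_force'])
c=read_camera("wrist");np.save("c2.npy",c,allow_pickle=True);f=c["frame"]
cv2.imwrite("pics/w2.png",f)
```

```text
[582.78365337 -58.18713733  23.31815742] [-3.14033039e+00  9.12184297e-04 -3.03522886e+00] [-4.83493273 -6.57800237  8.65897526]
```

View pics/w2.png

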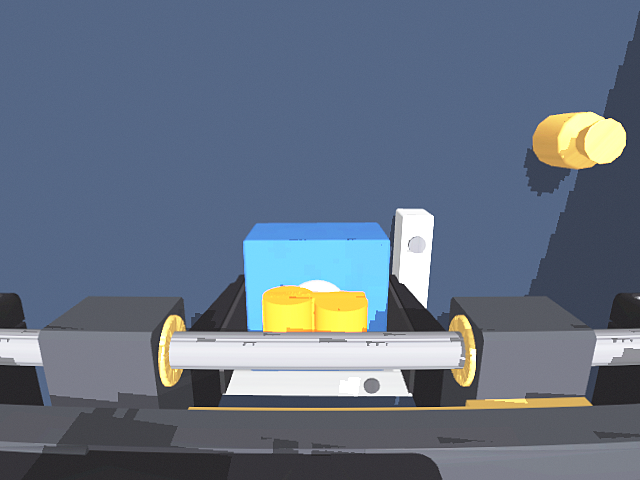

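The block is held square to the stops, with a small gap to the right-hand bar at (405,260). I now push in stops +y, then +x, watching the force.

>>> {"api": "jog_arm", "payload": {"targets": [{"slide": [-0.2,2,0],"turn": [0,0,0],"claw": 50},{"slide": [-0.2,2,0],"turn": [0,0,0],"claw": 50},{"slide": [-0.2,2,0],"turn": [0,0,0],"claw": 50}]}}

```text
t: 5.92
eef_pos: [583.3, -53.1, 23.3]
tcp_rot: [-3.139, 0.004, -3.036]
ft_force: [1.1, -7.6, 6.4]
opening: 0.625
grip_force: 30.0
```

>>> {"api": "jog_arm", "payload": {"targets": [{"slide": [-0.1,1,0],"turn": [0,0,0],"claw": 50},{"slide": [-0.1,1,0],"turn": [0,0,0],"claw": 50}]}}

```text
t: 6.18
eef_pos: [582.9, -51.2, 23.3]
tcp_rot: [-3.139, 0.004, -3.036]
ft_force: [1.4, -8.6, 7.0]
opening: 0.628
grip_force: 30.0
```

>>> {"api": "jog_arm", "payload": {"targets": [{"slide": [2,0.2,0],"turn": [0,0,0],"claw": 50},{"slide": [2,0.2,0],"turn": [0,0,0],"claw": 50},{"slide": [2,0.2,0],"turn": [0,0,0],"claw": 50}]}}

```text
t: 6.55
eef_pos: [583.6, -50.9, 23.4]
tcp_rot: [-3.141, -0.008, -3.035]
ft_force: [-29.4, -18.2, 31.8]
opening: 0.629
grip_force: 30.0
```

Run:
```python
from h import *
c=np.load("c2.npy",allow_pickle=True).item()
th=.1058;R=np.array([[np.cos(th),-np.sin(th)],[np.sin(th),np.cos(th)]]);t=np.array([618.24,-16.91])
S=lambda c,uv,z:(R.T@(onz(c,uv,z)[:2]-t)).round(1)
print("w2 rear edge",S(c,(246,239),35),S(c,(387,239),35),"bar end",S(c,(397,216),18),S(c,(432,214),18))
s=state();print(s['eef_pos'],s['ft_force'],s['moment'],s['joints'],"tcp in stops",R.T@(s['eef_pos'][:2]-t))
d=read_camera("wrist");f=d["frame"];cv2.imwrite("pics/w3.png",f)
hsv=cv2.cvtColor(f,cv2.COLOR_BGR2HSV);m=cv2.inRange(hsv,(95,160,150),(125,255,255))
cs,_=cv2.findContours(m,0,2);k=max(cs,key=cv2.contourArea);print(cv2.approxPolyDP(k,3,True).reshape(-1,2).tolist())
for z,u in [(35,i) for i in range(250,381,30)]:
    col=m[:,u];r=np.where(col>0)[0];print(u,r.min(),S(d,(u,r.min()),35))
sd=read_camera("side");cv2.imwrite("pics/s3.png",cv2.resize(sd["frame"][210:330,250:410],None,fx=5,fy=5,interpolation=2))
```

```text
w2 rear edge [-70.9 -65.1] [-70.9  -8.4] bar end [-77.   -1.5] [-77.9  13.9]
[583.57913667 -50.93782305  23.38164417] [-29.35280602 -18.19410843  31.78216952] [-3.69167027  5.3626887  -0.12335465] [-0.19853703  0.68773918  1.81135225 -0.00446473  0.65022691 -1.87216411] tcp in stops [-38.06048459 -30.17727127]
[[243, 240], [297, 238], [300, 229], [296, 233], [293, 228], [301, 225], [312, 230], [313, 225], [316, 229], [328, 223], [338, 229], [336, 225], [345, 223], [348, 229], [349, 223], [353, 229], [355, 223], [376, 223], [384, 234], [381, 239], [389, 240], [389, 255], [389, 240], [377, 223], [257, 223]]
250 231 [-72.5 -56.3]
280 223 [-75.7 -44.2]
310 223 [-75.7 -32.2]
340 223 [-75.7 -20.3]
370 223 [-75.7  -8.3]
```

View pics/s3.png

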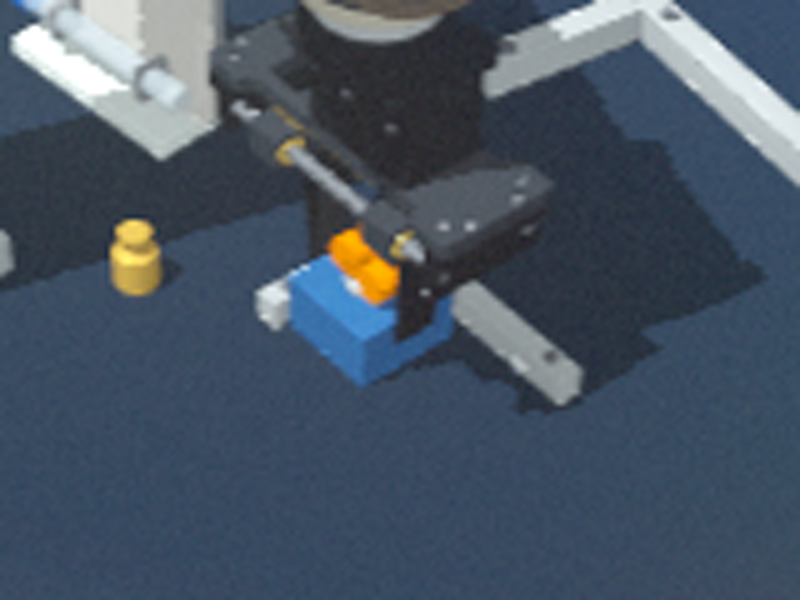

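The block sits at about (-40, -30) in the stops frame, flush in y and 10 mm short in x. The arm's downward preload (32 N) and the side preload are jamming it by friction. I'll unload both and continue.

>>> {"api": "jog_arm", "payload": {"targets": [{"slide": [0,-1,2],"turn": [0,0,0],"claw": 50},{"slide": [0,0,0],"turn": [0,0,0],"claw": 50}]}}

```text
t: 6.9
eef_pos: [587.4, -50.7, 24.0]
tcp_rot: [-3.141, -0.0, -3.036]
ft_force: [-1.4, -4.7, -3.1]
opening: 0.627
grip_force: 30.0
```

>>> {"api": "jog_arm", "payload": {"targets": [{"slide": [2,0.2,0],"turn": [0,0,0],"claw": 50},{"slide": [2,0.2,0],"turn": [0,0,0],"claw": 50}]}}

```text
t: 7.15
eef_pos: [589.9, -50.4, 23.5]
tcp_rot: [3.141, -0.004, -3.035]
ft_force: [-10.5, -9.2, 4.4]
opening: 0.631
grip_force: 30.0
```

>>> {"api": "jog_arm", "payload": {"targets": [{"slide": [1.5,0.2,0],"turn": [0,0,0],"claw": 50},{"slide": [1.5,0.2,0],"turn": [0,0,0],"claw": 50}]}}

```text
t: 7.4
eef_pos: [592.8, -50.1, 23.5]
tcp_rot: [3.142, -0.004, -3.035]
ft_force: [-10.7, -10.3, 3.8]
opening: 0.623
grip_force: 30.0
```

Run:
```python
from h import *
th=.1058;R=np.array([[np.cos(th),-np.sin(th)],[np.sin(th),np.cos(th)]]);t=np.array([618.24,-16.91])
S=lambda c,uv,z:(R.T@(onz(c,uv,z)[:2]-t)).round(1)
s=state();print(s['eef_pos'],s['ft_force'],"tcp in stops",R.T@(s['eef_pos'][:2]-t))
d=read_camera("wrist");f=d["frame"];cv2.imwrite("pics/w4.png",f)
g=f[200:300,230:400]
hsv=cv2.cvtColor(f,cv2.COLOR_BGR2HSV);m=cv2.inRange(hsv,(95,140,90),(125,255,255))
for u in (255,260,270,280,300): 
    col=f[215:260,u].astype(int); 
    r=215+np.argmax(np.abs(np.diff(col[:,0]))); v=[int(x) for x in col[::3,0]];print(u,r,S(d,(u,r),35),v)
```

```text
[592.79720118 -50.11005806  23.54068608] [-10.69515039 -10.3066574    3.77790682] tcp in stops [-28.80654957 -30.32758758]
255 223 [-66.5 -54.4] [134, 137, 133, 221, 231, 229, 231, 233, 247, 255, 255, 255, 255, 255, 255]
260 221 [-67.3 -52.3] [136, 135, 125, 229, 230, 230, 231, 232, 247, 255, 255, 255, 255, 255, 255]
270 221 [-67.3 -48.3] [135, 135, 123, 232, 230, 230, 230, 231, 222, 255, 255, 255, 255, 255, 255]
280 221 [-67.3 -44.3] [136, 135, 124, 230, 229, 231, 232, 232, 246, 255, 255, 255, 255, 255, 255]
300 221 [-67.3 -36.4] [136, 135, 124, 227, 229, 230, 229, 231, 248, 255, 255, 255, 255, 255, 255]
```

>>> {"api": "jog_arm", "payload": {"targets": [{"slide": [1.5,0.1,0.5],"turn": [0,0,0],"claw": 50},{"slide": [1.5,0.1,0],"turn": [0,0,0],"claw": 50}]}}

```text
t: 7.7
eef_pos: [593.2, -50.0, 23.7]
tcp_rot: [3.14, -0.01, -3.036]
ft_force: [-24.9, -14.2, 12.0]
opening: 0.627
grip_force: 30.0
```

>>> {"api": "jog_arm", "payload": {"targets": [{"slide": [1.5,0.1,0],"turn": [0,0,0],"claw": 50},{"slide": [0,0,0],"turn": [0,0,0],"claw": 50}]}}

```text
t: 7.95
eef_pos: [593.4, -49.9, 23.7]
tcp_rot: [3.14, -0.013, -3.036]
ft_force: [-27.2, -13.2, 13.9]
opening: 0.629
grip_force: 30.0
```

>>> {"api": "jog_arm", "payload": {"targets": [{"slide": [-2,0,0],"turn": [0,0,0],"claw": 95},{"slide": [0,0,0],"turn": [0,0,0],"claw": 95},{"slide": [0,0,0],"turn": [0,0,0],"claw": 95},{"slide": [0,0,20],"turn": [0,0,0],"claw": 95},{"slide": [-20,0,50],"turn": [0,0,0],"claw": 95}]}}

```text
t: 8.57
eef_pos: [577.0, -48.9, 93.2]
tcp_rot: [3.141, -0.003, -3.035]
ft_force: [0.1, -0.4, 1.2]
opening: 0.947
grip_force: 0.0
```

>>> {"api": "jog_arm", "payload": {"targets": [{"slide": [-10,0,60],"turn": [0,0,0],"claw": 95},{"slide": [-10,0,60],"turn": [0,0,0],"claw": 95},{"slide": [-20,30,45],"turn": [0,0,0],"claw": 95},{"slide": [-20,40,40],"turn": [0,0,0],"claw": 95},{"slide": [0,30,30],"turn": [0,0,0],"claw": 95}]}}

```text
t: 9.2
eef_pos: [516.2, 52.3, 331.6]
tcp_rot: [3.142, 0.002, -3.035]
ft_force: [1.6, 0.6, -0.1]
opening: 0.948
grip_force: 0.0
```

Run:
```python
from h import *
s=state();print(s['t'],s['eef_pos'],s['tcp_rot'],s['ft_force'])
d=read_camera("wrist");np.save("c5.npy",d,allow_pickle=True);f=d["frame"]
cv2.imwrite("pics/w5.png",f)
```

```text
9.2 [516.19934218  52.30276377 331.55499501] [ 3.14156248e+00  2.37929655e-03 -3.03532648e+00] [ 1.58467229  0.58559155 -0.05129474]
```

View pics/w5.png

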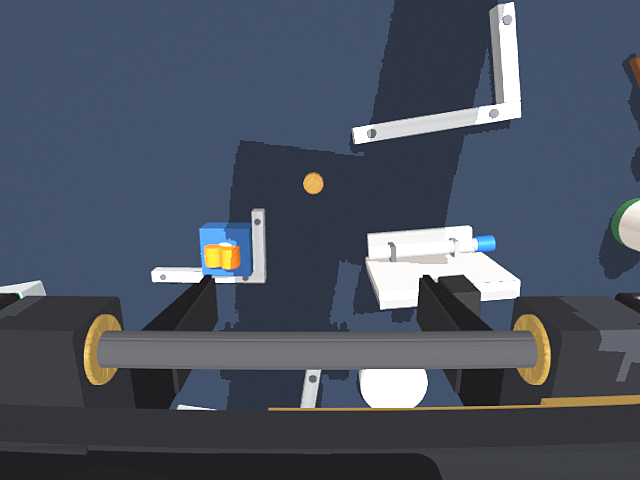

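The block sits in its corner at (227,250). The gauge's foot back edge runs (369,235)–(471,228), and the grip at (458,293) is partly behind a finger.

Run:
```python
from h import *
th=.1058;R=np.array([[np.cos(th),-np.sin(th)],[np.sin(th),np.cos(th)]]);t=np.array([618.24,-16.91])
c=np.load("c5.npy",allow_pickle=True).item()
S=lambda uv,z:(R.T@(onz(c,uv,z)[:2]-t)).round(1)
print("block top corners",S((201,226),35),S((251,224),35))
a,b=onz(c,(368.5,235),12)[:2],onz(c,(471,227.5),12)[:2]
print("foot rear",a,b,np.linalg.norm(a-b)); v=(b-a)/np.linalg.norm(b-a);yaw=np.arctan2(-v[0],v[1])
n=np.array([v[1],-v[0]]);print("yaw",yaw,"centre",(a+b)/2+28*n)
for p in [(379,308),(520,294),(366,262),(510,250)]: print(onz(c,p,130))
g=cv2.cvtColor(c["frame"],cv2.COLOR_BGR2GRAY);print(g[205:250:1,420].tolist())
c1=np.load("c1.npy",allow_pickle=True).item()
# grip top face corners in w1 (crop scale 383/200)
for p in [(577,103),(622,90),(685,103),(640,165),(583,150)]:
    u=(440+(p[0]-360)/1.915,130+p[1]/1.913); print(p,onz(c1,u,176)[:2],onz(c1,u,130)[:2])
```

```text
block top corners [-62.4 -56.4] [-64.7   2.8]
foot rear [557.56393889 121.43934271] [534.58350053 247.09613794] 127.74087339484275
yaw 0.180883639683427 centre [573.61690282 189.30490859]
[602.84952912 123.7241724  130.        ]
[574.09427364 261.54098919 130.        ]
[556.95645665 104.39459929 130.        ]
[530.62785183 240.91812899 130.        ]
[54, 56, 53, 55, 54, 53, 54, 53, 51, 55, 53, 55, 52, 54, 54, 53, 55, 55, 52, 54, 52, 55, 47, 37, 159, 222, 236, 251, 248, 246, 245, 245, 246, 247, 247, 247, 243, 250, 255, 255, 255, 255, 255, 255, 255]
(577, 103) [550.81800933 153.48072438] [562.3033632  178.61573991]
(622, 90) [549.75560489 174.91551769] [561.10098846 202.87453748]
(685, 103) [562.65570744 204.1920728 ] [575.70066161 236.00823808]
(640, 165) [586.89867864 180.52435424] [603.13761061 209.22233046]
(583, 150) [573.28365291 154.10921216] [587.72882415 179.32703009]
```

```bash
cat >> h.py <<'E'
from scipy.optimize import minimize
def hull(c,boxes,p,roi,s=4):
    u0,v0,u1,v1=roi;m=np.zeros(((v1-v0)*s,(u1-u0)*s),np.uint8)
    C,Sn=np.cos(p[2]),np.sin(p[2])
    for (x0,x1,y0,y1,z0,z1) in boxes:
        q=[(proj(c,(p[0]+C*x-Sn*y,p[1]+Sn*x+C*y,z))-(u0,v0)+.5)*s for x in(x0,x1) for y in(y0,y1) for z in(z0,z1)]
        cv2.fillConvexPoly(m,cv2.convexHull(np.round(q).astype(np.int32)),1)
    return m
def fitbox(c,boxes,p0,roi,mask,dyaw=True,s=4):
    M=cv2.resize(mask[roi[1]:roi[3],roi[0]:roi[2]],None,fx=s,fy=s,interpolation=cv2.INTER_LINEAR)>127
    def f(p):
        q=list(p) if dyaw else [*p,p0[2]]
        h=hull(c,boxes,q,roi,s)>0
        return 1-(h&M).sum()/(h|M).sum()
    x0=np.array(p0 if dyaw else p0[:2],float);n=len(x0)
    sim=np.vstack([x0]+[x0+np.eye(n)[i]*[6,6,.08][i] for i in range(n)])
    r=minimize(f,x0,method="Nelder-Mead",options=dict(initial_simplex=sim,xatol=.01,fatol=1e-5))
    return r.x.round(3),round(r.fun,3)
E
python3 - <<'E'
from h import *
c=np.load("c5.npy",allow_pickle=True).item();c1=np.load("c1.npy",allow_pickle=True).item()
B=[(-30,30,-30,30,0,35)];ST=[(0,14,-130,14,0,18),(-78,0,0,14,0,18)]
for n,k,rs,rb,pb in [("c5",c,(145,200,272,290),(190,212,256,280),(591,-50,.1)),("c1",c1,(262,185,380,300),(205,165,282,240),(521,-143,.04))]:
    hsv=cv2.cvtColor(k["frame"],cv2.COLOR_BGR2HSV)
    blue=cv2.inRange(hsv,(95,150,80),(125,255,255))|cv2.inRange(hsv,(0,100,120),(40,255,255))
    blue=cv2.morphologyEx(blue,3,np.ones((5,5)));blue=cv2.morphologyEx(blue,2,np.ones((3,3)))
    st=cv2.inRange(hsv,(0,0,95),(179,60,255)); st=cv2.morphologyEx(st,3,np.ones((3,3)))
    s,e=fitbox(k,ST,(618,-17,.106),rs,st); print(n,"stops",s,e)
    stud=[(-11,11,-21,19,40,60)]
    b,e=fitbox(k,B,pb,rb,blue); print(n,"block",b,e)
    C,S=np.cos(s[2]),np.sin(s[2]);d=b[:2]-s[:2];print("rel",C*d[0]+S*d[1],-S*d[0]+C*d[1],b[2]-s[2])
g=cv2.cvtColor(c1["frame"],6);dark=((g<60)*255).astype(np.uint8);roi=(545,165,620,225)
hsv=cv2.cvtColor(c1["frame"],40);dark=cv2.inRange(hsv,(0,0,0),(179,255,62));lab,L,st,_=cv2.connectedComponentsWithStats(dark)
i=L[196,582];print("dark",st[i]);mk=((L==i)*255).astype(np.uint8)
print("grip",fitbox(c1,[(-13,13,-13,13,130,176)],(572,188,.19),roi,mk))
E
```

```text
c5 stops [ 6.18789e+02 -1.74790e+01  9.80000e-02] 0.236
c5 block [ 5.91653e+02 -5.11110e+01  9.80000e-02] 0.079
rel -30.29646002163136 -30.815555003239687 0.0
c1 stops [ 6.18828e+02 -1.70440e+01  9.70000e-02] 0.038
c1 block [ 5.21111e+02 -1.44610e+02  4.80000e-02] 0.029
rel -109.61215749720022 -117.5026441141176 -0.049
dark [     0      0    640    480 254185]
grip (array([5.86757e+02, 2.14531e+02, 2.63000e-01]), np.float64(0.608))
```

Run:
```python
from h import *
c1=np.load("c1.npy",allow_pickle=True).item();f=c1["frame"]
print(f[196,582],f[205,600],f[230,600],f[240,560])
d=((f.max(2).astype(int)-f.min(2)<16)&(f.max(2)<90)).astype(np.uint8)
d=cv2.morphologyEx(d,2,np.ones((3,3)))
n,L,st,_=cv2.connectedComponentsWithStats(d);i=L[196,582];print(st[i])
mk=((L==i)*255).astype(np.uint8)
for p in [(572,188,.19),(575,192,.19)]: print("grip",fitbox(c1,[(-13,13,-13,13,130,176)],p,(545,165,620,225),mk))
```

```text
[83 83 79] [80 80 80] [112  87  71] [112  87  70]
[ 552  177   59   40 1722]
grip (array([5.74025e+02, 1.89778e+02, 1.58000e-01]), np.float64(0.116))
grip (array([5.74148e+02, 1.89141e+02, 1.60000e-01]), np.float64(0.114))
```

>>> {"api": "jog_arm", "payload": {"targets": [{"slide": [20,46,0],"turn": [0,0,4.3],"claw": 95},{"slide": [20,46,0],"turn": [0,0,0],"claw": 95},{"slide": [18,45,0],"turn": [0,0,0],"claw": 95},{"slide": [0,0,-45],"turn": [0,0,0],"claw": 95},{"slide": [0,0,-45],"turn": [0,0,0],"claw": 95}]}}

```text
t: 9.88
eef_pos: [575.2, 188.7, 237.8]
tcp_rot: [3.141, 0.001, -2.959]
ft_force: [0.1, -0.6, 0.1]
opening: 0.951
grip_force: 0.0
```

>>> {"api": "jog_arm", "payload": {"targets": [{"slide": [0,0,-45],"turn": [0,0,0],"claw": 80},{"slide": [0,0,-40],"turn": [0,0,0],"claw": 60},{"slide": [0,0,-20],"turn": [0,0,0],"claw": 50},{"slide": [0,0,0],"turn": [0,0,0],"claw": 50},{"slide": [0,0,0],"turn": [0,0,0],"claw": 50}]}}

```text
t: 10.5
eef_pos: [575.4, 188.0, 134.6]
tcp_rot: [3.141, 0.001, -2.961]
ft_force: [-0.2, 0.6, -0.6]
opening: 0.513
grip_force: 0.0
```

>>> {"api": "jog_arm", "payload": {"targets": [{"slide": [0,0,0],"turn": [0,0,0],"claw": 10},{"slide": [0,0,0],"turn": [0,0,0],"claw": 10},{"slide": [0,0,0],"turn": [0,0,0],"claw": 10},{"slide": [0,0,0],"turn": [0,0,0],"claw": 10}]}}

```text
t: 11.0
eef_pos: [575.1, 188.0, 134.3]
tcp_rot: [3.141, 0.0, -2.961]
ft_force: [-0.1, 1.8, 0.0]
opening: 0.277
grip_force: 30.0
```

Gripped: the opening of 26 mm matches the grip. I'll lift it and swing the dial towards the side camera.

>>> {"api": "jog_arm", "payload": {"targets": [{"slide": [0,0,20],"turn": [0,0,0],"claw": 10},{"slide": [0,0,40],"turn": [0,0,0],"claw": 10},{"slide": [0,0,40],"turn": [0,0,-5],"claw": 10},{"slide": [0,-20,6],"turn": [0,0,-10],"claw": 10},{"slide": [0,-25,0],"turn": [0,0,-10],"claw": 10}]}}

```text
t: 11.62
eef_pos: [574.8, 142.5, 240.4]
tcp_rot: [-3.142, 0.0, 2.881]
ft_force: [0.4, 0.5, -4.9]
opening: 0.272
grip_force: 30.0
```

>>> {"api": "jog_arm", "payload": {"targets": [{"slide": [-3,-30,0],"turn": [0,0,-10],"claw": 10},{"slide": [-3,-30,0],"turn": [0,0,-10],"claw": 10},{"slide": [-3,-30,0],"turn": [0,0,-10],"claw": 10},{"slide": [-3,-30,0],"turn": [0,0,-10],"claw": 10},{"slide": [-3,-30,0],"turn": [0,0,-10],"claw": 10}]}}

```text
t: 12.25
eef_pos: [559.5, -8.2, 239.5]
tcp_rot: [-3.14, -0.001, 2.008]
ft_force: [-0.5, -0.2, -5.7]
opening: 0.271
grip_force: 30.0
```

>>> {"api": "jog_arm", "payload": {"targets": [{"slide": [0,-25,0],"turn": [0,0,-10],"claw": 10},{"slide": [0,-20,0],"turn": [0,0,-10],"claw": 10},{"slide": [0,-10,0],"turn": [0,0,-10],"claw": 10},{"slide": [0,0,0],"turn": [0,0,-10],"claw": 10},{"slide": [0,0,0],"turn": [0,0,-5],"claw": 10}]}}

```text
t: 12.88
eef_pos: [559.6, -62.4, 239.4]
tcp_rot: [-3.14, 0.0, 1.223]
ft_force: [-0.9, 0.0, -5.6]
opening: 0.269
grip_force: 30.0
```

>>> {"api": "jog_arm", "payload": {"targets": [{"slide": [0,0,0],"turn": [0,0,0],"claw": 10},{"slide": [0,0,0],"turn": [0,0,0],"claw": 10},{"slide": [0,0,0],"turn": [0,0,0],"claw": 10},{"slide": [0,0,0],"turn": [0,0,0],"claw": 10},{"slide": [0,0,0],"turn": [0,0,0],"claw": 10}]}}

```text
t: 13.5
eef_pos: [560.1, -62.2, 240.2]
tcp_rot: [3.141, 0.0, 1.228]
ft_force: [-0.3, 0.8, -4.8]
opening: 0.273
grip_force: 30.0
```

>>> {"api": "jog_arm", "payload": {"targets": [{"slide": [0,0,0],"turn": [0,0,0],"claw": 10},{"slide": [0,0,0],"turn": [0,0,0],"claw": 10},{"slide": [0,0,0],"turn": [0,0,0],"claw": 10},{"slide": [0,0,0],"turn": [0,0,0],"claw": 10},{"slide": [0,0,0],"turn": [0,0,0],"claw": 10}]}}

```text
t: 14.12
eef_pos: [560.1, -62.2, 240.2]
tcp_rot: [3.141, -0.0, 1.228]
ft_force: [0.3, -0.3, -5.6]
opening: 0.271
grip_force: 30.0
```

Run:
```python
from h import *
s=state();print(s['t'],s['eef_pos'],s['tcp_rot'],s['ft_force'],s['opening'],s['joints'])
d=read_camera("side");np.save("c6.npy",d,allow_pickle=True);f=d["frame"]
u,v=proj(d,s['eef_pos']-[0,0,70]).round().astype(int);print(u,v)
for q in ["pointer_tip","mark_tab"]: print(q,[(x["xy"],round(x["conf"],2)) for x in look_for(q,"side")])
cv2.imwrite("pics/s6.png",cv2.resize(f[v-55:v+55,u-60:u+60],None,fx=5,fy=5,interpolation=2));print(u-60,v-55)
```

```text
14.125 [560.13806054 -62.18968279 240.18285729] [ 3.14142143e+00 -2.86397326e-06  1.22802491e+00] [ 0.3236899  -0.30185703 -5.60598093] 0.2707627408207071 [-2.27763827e-01  3.77688312e-01  1.67913345e+00 -1.90061803e-05
  1.08460047e+00  1.15016465e-01]
318 230
pointer_tip [([447.5, 320.7], 0.73)]
mark_tab [([215.0, 174.7], 0.57)]
258 175
```

View pics/s6.png

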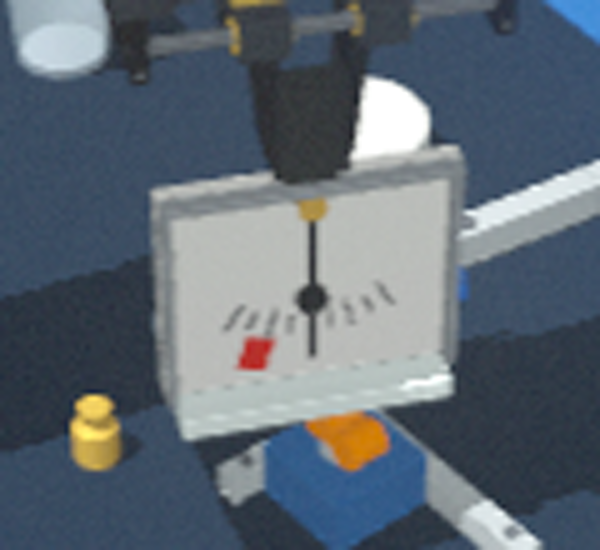

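Run:
```python
from h import *
c=np.load("c6.npy",allow_pickle=True).item();f=c["frame"]
yaw=.18-2.094; ex=np.array([np.cos(yaw),np.sin(yaw),0]);ey=np.array([-ex[1],ex[0],0])
O=np.array([560.1,-62.2,240.2-134.3])
P=lambda x,y:(258+(x+.5)/5-.5,175+(y+.5)/5-.5)
hsv=cv2.cvtColor(f,cv2.COLOR_BGR2HSV);m=cv2.inRange(hsv,(0,140,80),(8,255,255))|cv2.inRange(hsv,(172,140,80),(179,255,255));m[:, :290]=0;m[:,330:]=0;m[:230]=0;m[260:]=0
n=cv2.moments(m,True);uv=(n['m10']/n['m00'],n['m01']/n['m00']);print("red",uv,n['m00'])
for off in (4,8,12,16,20,28):
    I=lambda uv:(lambda o,d:(lambda X:np.array([ey@(X-O),X[2]-O[2]]))(o+d*(ex@(O+off*ex-o))/(ex@d)))(ray(c,uv))
    p,t,k=I(P(313,210)),I(P(312,356)),I(uv)
    print(off,"pivot",p.round(1),"tip",(t-p).round(1),"mark",(k-p).round(1),np.linalg.norm(k-p).round(1),"angle",np.arctan2(-(k-p)[0],-(k-p)[1])-np.arctan2(-(t-p)[0],-(t-p)[1]))
```

```text
red (308.5, 245.5) 30.0Traceback (most recent call last):
  File "<stdin>", line 10, in <module>
  File "<stdin>", line 9, in <lambda>
TypeError: <lambda>.<locals>.<lambda>() missing 1 required positional argument: 'd'
```

Run:
```python
from h import *
c=np.load("c6.npy",allow_pickle=True).item()
yaw=.18-2.094; ex=np.array([np.cos(yaw),np.sin(yaw),0]);ey=np.array([-ex[1],ex[0],0])
O=np.array([560.1,-62.2,240.2-134.3])
P=lambda x,y:(258+(x+.5)/5-.5,175+(y+.5)/5-.5)
def I(uv):
    o,d=ray(c,uv);X=o+d*(ex@(O+off*ex-o))/(ex@d);return np.array([ey@(X-O),X[2]-O[2]])
for off in (4,12,20,28):
    p,t,k=I(P(313,210)),I(P(312,356)),I((308.5,245.5))
    print(off,"pivot",p.round(1),"tip",(t-p).round(1),"mark",(k-p).round(1),np.linalg.norm(k-p).round(1),np.arctan2(-(k-p)[0],-(k-p)[1]),np.arctan2(-(t-p)[0],-(t-p)[1]))
```

```text
4 pivot [  3.2 107.8] tip [ -0.1 -88.7] mark [-27.9 -81.9] 86.6 0.32816095893018277 0.0008107342625639818
12 pivot [  1.2 114.4] tip [ -0.1 -87.9] mark [-27.6 -81.2] 85.8 0.32816095893018277 0.000810734262564532
20 pivot [ -0.8 121.1] tip [ -0.1 -87.1] mark [-27.4 -80.4] 85.0 0.3281609589301836 0.0008107342625650889
28 pivot [ -2.7 127.7] tip [ -0.1 -86.3] mark [-27.1 -79.7] 84.2 0.3281609589301837 0.0008107342625636052
```

The dial is clear. The pointer hangs at 0 with its pivot at crop (313,210), and the red tab is at (256,354), so the mark is about 0.328 rad on the positive side. I'll swing back to the block's yaw and tilt 18.8° above it.

>>> {"api": "jog_arm", "payload": {"targets": [{"slide": [4,-4,0],"turn": [0,0,10],"claw": 10},{"slide": [4,-4,0],"turn": [0,0,10],"claw": 10},{"slide": [4,-4,0],"turn": [0,0,10],"claw": 10},{"slide": [4,-4,0],"turn": [0,0,10],"claw": 10},{"slide": [4,-4,0],"turn": [0,0,10],"claw": 10}]}}

```text
t: 14.9
eef_pos: [580.3, -82.3, 240.1]
tcp_rot: [3.142, -0.0, 2.106]
ft_force: [0.3, -0.3, -6.0]
opening: 0.274
grip_force: 30.0
```

>>> {"api": "jog_arm", "payload": {"targets": [{"slide": [4,-3,0],"turn": [0,0,10],"claw": 10},{"slide": [4,-3,0],"turn": [0,0,10],"claw": 10},{"slide": [4,-3,0],"turn": [0,0,10],"claw": 10},{"slide": [4,-3,0],"turn": [0,0,10],"claw": 10},{"slide": [0,-3,0],"turn": [0,0,10],"claw": 10}]}}

```text
t: 15.52
eef_pos: [596.3, -97.3, 240.0]
tcp_rot: [3.141, -0.0, 2.979]
ft_force: [-1.0, 0.6, -5.3]
opening: 0.273
grip_force: 30.0
```

>>> {"api": "jog_arm", "payload": {"targets": [{"slide": [0,0,0],"turn": [0,0,10],"claw": 10},{"slide": [0,0,0],"turn": [0,0,5.4],"claw": 10},{"slide": [0,0,0],"turn": [6.2,0.6,0],"claw": 10},{"slide": [0,0,0],"turn": [6.2,0.6,0],"claw": 10},{"slide": [0,0,0],"turn": [6.3,0.7,0],"claw": 10}]}}

```text
t: 16.15
eef_pos: [596.3, -97.3, 240.4]
tcp_rot: [2.811, 0.001, -3.041]
ft_force: [0.4, -0.7, -4.8]
opening: 0.273
grip_force: 30.0
```

>>> {"api": "jog_arm", "payload": {"targets": [{"slide": [0,0,0],"turn": [0,0,0],"claw": 10},{"slide": [0,0,0],"turn": [0,0,0],"claw": 10}]}}

```text
t: 16.4
eef_pos: [596.1, -97.2, 240.1]
tcp_rot: [2.816, -0.0, -3.041]
ft_force: [-0.8, 0.3, -4.8]
opening: 0.271
grip_force: 30.0
```

Run:
```python
from h import *
from scipy.spatial.transform import Rotation as Ro
s=state();print(s['t'],s['eef_pos'],s['ft_force'],s['moment'])
z=-Ro.from_euler('xyz',s['tcp_rot']).as_matrix()[:,2];y=-Ro.from_euler('xyz',s['tcp_rot']).as_matrix()[:,1]
M=Ro.from_euler('xyz',s['tcp_rot']).as_matrix();print(M.round(3).tolist())
gy=M[:,1]*np.sign(M[1,1]);gx=np.cross(gy,z);print("gauge z",z,"tilt",np.arcsin(gy[2]),"yaw",np.arctan2(gx[1],gx[0]))
print("origin",s['eef_pos']-134.3*z)
```

```text
16.4 [596.11109805 -97.1875324  240.09984334] [-0.84073711  0.2721512  -4.83504291] [-0.58631272 -0.03951054 -0.00974587]
[[-0.995, -0.095, -0.032], [-0.1, 0.943, 0.318], [0.0, 0.32, -0.947]]
gauge z [ 0.03242612 -0.31817845  0.94747613] tilt 0.32554610818962454 yaw 0.10044613594279651
origin [591.75627002 -54.45616707 112.85379865]
```

>>> {"api": "jog_arm", "payload": {"targets": [{"slide": [0,0,-20],"turn": [0,0,0],"claw": 10},{"slide": [0,0,-15],"turn": [0,0,0],"claw": 10},{"slide": [0,0,-10],"turn": [0,0,0],"claw": 10},{"slide": [0,0,-3],"turn": [0,0,0],"claw": 10},{"slide": [0,0,0],"turn": [0,0,0],"claw": 10}]}}

```text
t: 17.02
eef_pos: [596.3, -97.2, 192.3]
tcp_rot: [2.814, -0.0, -3.041]
ft_force: [-0.3, 0.4, -4.3]
opening: 0.27
grip_force: 30.0
```

>>> {"api": "jog_arm", "payload": {"targets": [{"slide": [0,0,-2],"turn": [0,0,0],"claw": 10},{"slide": [0,0,-2],"turn": [0,0,0],"claw": 10},{"slide": [0,0,-2],"turn": [0,0,0],"claw": 10},{"slide": [0,0,0],"turn": [0,0,0],"claw": 10}]}}

```text
t: 17.52
eef_pos: [596.1, -97.2, 186.1]
tcp_rot: [2.813, -0.0, -3.041]
ft_force: [-0.4, 0.5, -4.7]
opening: 0.274
grip_force: 30.0
```

>>> {"api": "jog_arm", "payload": {"targets": [{"slide": [0,0,-2],"turn": [0,0,0],"claw": 10},{"slide": [0,0,-1],"turn": [0,0,0],"claw": 10},{"slide": [0,0,0],"turn": [0,0,0],"claw": 10}]}}

```text
t: 17.9
eef_pos: [596.2, -97.2, 183.4]
tcp_rot: [2.814, 0.0, -3.041]
ft_force: [-0.3, -0.9, -1.4]
opening: 0.275
grip_force: 30.0
```

>>> {"api": "jog_arm", "payload": {"targets": [{"slide": [0,0,-1.5],"turn": [0,0,0],"claw": 10},{"slide": [0,0,-1],"turn": [0,0,0],"claw": 10},{"slide": [0,0,0],"turn": [0,0,0],"claw": 10},{"slide": [0,0,0],"turn": [0,0,0],"claw": 10},{"slide": [0,0,0],"turn": [0,0,0],"claw": 10}]}}

```text
t: 18.52
eef_pos: [596.2, -97.2, 180.8]
tcp_rot: [2.814, -0.0, -3.041]
ft_force: [-0.3, -1.2, 0.9]
opening: 0.271
grip_force: 30.0
```

>>> {"api": "jog_arm", "payload": {"targets": [{"slide": [0,0,0],"turn": [0,0,0],"claw": 10},{"slide": [0,0,0],"turn": [0,0,0],"claw": 10},{"slide": [0,0,0],"turn": [0,0,0],"claw": 10},{"slide": [0,0,0],"turn": [0,0,0],"claw": 10},{"slide": [0,0,0],"turn": [0,0,0],"claw": 10}]}}

```text
t: 19.15
eef_pos: [596.2, -97.2, 180.7]
tcp_rot: [2.814, -0.0, -3.041]
ft_force: [0.7, -0.6, 1.2]
opening: 0.271
grip_force: 30.0
```

Run:
```python
from h import *
from scipy.spatial.transform import Rotation as Ro
F=[]
for i in range(4): s=state();F.append(s['ft_force']);d=read_camera("side")
print(s['t'],s['eef_pos'],np.mean(F,0),s['moment'],s['grip_force'])
M=Ro.from_euler('xyz',s['tcp_rot']).as_matrix();print("tilt",np.arcsin(M[2,1]),"origin",s['eef_pos']+134.3*M[:,2])
t=read_camera("top")
big=lambda f,r,k:cv2.resize(f[r[1]:r[3],r[0]:r[2]],None,fx=k,fy=k,interpolation=2)
cv2.imwrite("pics/f.png",np.hstack([big(d["frame"],(270,210,400,340),4)[:, :],cv2.resize(big(t["frame"],(300,190,390,290),5),(270,520))])[:, :790])
```

```text
19.3 [596.16371185 -97.15789626 180.66060946] [ 0.80863321 -1.18952022  0.8343534 ] [-0.46622518 -0.08635124 -0.11676517] 29.99799281358719
tilt 0.32810341404167165 origin [591.80633256 -54.09987539  53.52481559]
```

View pics/f.png

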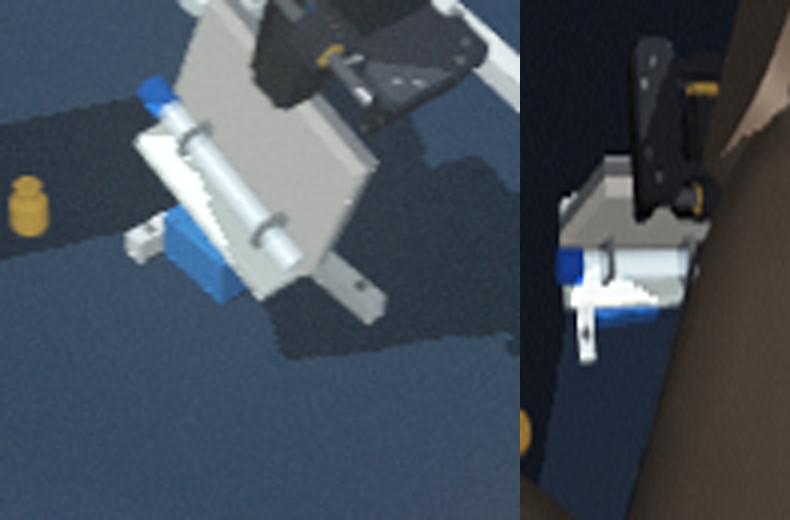

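The foot rests on the stud with about 5.5–6 N, so the stud is pressed 4–4.5 mm. The tilt is 0.328 rad, matching the measured mark, and the block is still against its stops. Handing in.

```bash
python3 -c "
from cell import *
print(job_done())"
```

```text
the job is handed in; nothing more can be done
None
```

I handed the job in; the hand-in gave no verdict. The block is home in its corner, and the holder is gripped and tilted 0.328 rad, my measured mark angle, with the stud pressed about 4–4.5 mm by force. I could not see the pointer on the mark in that final pose.

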